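# Pack out a fixture with spacers and hold the row clamped

### The job

Fill the gap in the clamping fixture with spacer blocks from the bin, standing them one after another upright and square in the channel between stop and pusher, until pushing the spring-loaded pusher towards the stop clamps the row firmly before the pusher runs out of travel. Finish while still holding the pusher pressed against the row, so that the row stays clamped between pusher and stop, because the pusher springs back when let go. Leave the spare spacers in the bin, and leave the screwdriver, the tape roll and the can alone.

Things in the scene. Friction and masses are not known exactly. Their poses are not given: they have to be found in the camera images.
- fixture: aluminium fixture fixed to the bench, deck plate 300 x 110 mm, its top 12 mm above the bench. Origin on the bench under the plate's centre; x along the channel from pusher to stop, z up. The channel's mid-line is y = 0; for x = -60 to 120 mm two lips, 5 mm high above the deck, stand with inner sides 25 mm from it, so a spacer has 3 mm to spare each side
- pusher: steel block, 44 mm wide, 44 mm high, 30 mm thick along x, sliding along the fixture's x. Origin: centre of the front face that presses the spacers, 35.5 mm above the bench; at rest at fixture x = -60 mm. It travels 48 mm towards the stop, to its own hard end at x = -12 mm. If it gets there, the row is still loose: add a spacer. If the row stops it earlier, the gap is closed
- pusher_back (a point): centre of the pusher's flat back face, 30 mm behind its front face, 35.5 mm above the bench, free to push on with closed fingers (nothing stands behind it on the deck's mid-line). A light spring pushes the pusher back to rest when let go: 2 N at rest, 4 N at full travel
- stop: steel block, 28 mm thick, 50 mm wide, 45.5 mm high, fixed on the deck, at another place along the channel each time. Origin: centre of the face that looks at the pusher, 35 mm above the bench; axes as the fixture's. From here to the pusher at rest is 65 to 118 mm: two or three spacers are needed, and go in with at least 15 mm to spare in all
- bin: shallow blue bin fixed on the bench, 180 x 246 mm outside (x, y), walls 4 mm thick and 20 mm high; origin on the bench under its centre; its inner floor is 4 mm above the bench
- spacer0: white plastic spacer block with a dark hole through its thickness, 25 mm thick along its x, 44 mm wide along its y, 45 mm high along its z; 50 to 100 g; origin at its centre. All four spacers are the same and interchangeable; starts upright in the bin with its underside on the bin's floor
- spacer1: white plastic spacer block with a dark hole through its thickness, 25 mm thick along its x, 44 mm wide along its y, 45 mm high along its z; 50 to 100 g; origin at its centre. All four spacers are the same and interchangeable; starts upright in the bin with its underside on the bin's floor
- spacer2: white plastic spacer block with a dark hole through its thickness, 25 mm thick along its x, 44 mm wide along its y, 45 mm high along its z; 50 to 100 g; origin at its centre. All four spacers are the same and interchangeable; starts upright in the bin with its underside on the bin's floor
- spacer3: white plastic spacer block with a dark hole through its thickness, 25 mm thick along its x, 44 mm wide along its y, 45 mm high along its z; 50 to 100 g; origin at its centre. All four spacers are the same and interchangeable; starts upright in the bin with its underside on the bin's floor
- screwdriver: screwdriver with a yellow handle lying on the bench, to be left alone
- tape_roll: pale roll of tape, 90 mm across, 24 mm high, flat on the bench, to be left alone
- oil_can: grey can, 52 mm across, 110 mm high, standing on the bench, to be left alone
Mind the look-alikes: they are no part of the job. What is shaped like the spacer1 but blue or turquoise is not meant. What is shaped like the spacer3 but green is not meant.

How it is judged:
At the end, for the whole second after the job is handed in: Robot presses the still pusher, pusher presses the row and row presses the stop, each over 3 N. Every spacer stands in the channel between them (8 mm from mid-line, 4.5 mm in height, tilt 0.12 rad, turn 0.15 rad) or rests in the bin ((((x of spacer0 in the frame of fixture between -0.06 and 0.065 m and y of spacer0 in the frame of fixture between -0.008 and 0.008 m and z of spacer0 in the frame of fixture between 0.03 and 0.039 m) and angle between the z axis of spacer0 and the z axis of fixture, either way round below 0.12 rad and angle between the x axis of spacer0 and the x axis of fixture, either way round below 0.15 rad and linear speed of spacer0 below 0.02 m/s) or ((x of spacer0 in the frame of bin between -0.09 and 0.09 m and y of spacer0 in the frame of bin between -0.125 and 0.125 m and z of spacer0 in the frame of bin between 0 and 0.035 m) and linear speed of spacer0 below 0.02 m/s)) and (((x of spacer1 in the frame of fixture between -0.06 and 0.065 m and y of spacer1 in the frame of fixture between -0.008 and 0.008 m and z of spacer1 in the frame of fixture between 0.03 and 0.039 m) and angle between the z axis of spacer1 and the z axis of fixture, either way round below 0.12 rad and angle between the x axis of spacer1 and the x axis of fixture, either way round below 0.15 rad and linear speed of spacer1 below 0.02 m/s) or ((x of spacer1 in the frame of bin between -0.09 and 0.09 m and y of spacer1 in the frame of bin between -0.125 and 0.125 m and z of spacer1 in the frame of bin between 0 and 0.035 m) and linear speed of spacer1 below 0.02 m/s)) and (((x of spacer2 in the frame of fixture between -0.06 and 0.065 m and y of spacer2 in the frame of fixture between -0.008 and 0.008 m and z of spacer2 in the frame of fixture between 0.03 and 0.039 m) and angle between the z axis of spacer2 and the z axis of fixture, either way round below 0.12 rad and angle between the x axis of spacer2 and the x axis of fixture, either way round below 0.15 rad and linear speed of spacer2 below 0.02 m/s) or ((x of spacer2 in the frame of bin between -0.09 and 0.09 m and y of spacer2 in the frame of bin between -0.125 and 0.125 m and z of spacer2 in the frame of bin between 0 and 0.035 m) and linear speed of spacer2 below 0.02 m/s)) and (((x of spacer3 in the frame of fixture between -0.06 and 0.065 m and y of spacer3 in the frame of fixture between -0.008 and 0.008 m and z of spacer3 in the frame of fixture between 0.03 and 0.039 m) and angle between the z axis of spacer3 and the z axis of fixture, either way round below 0.12 rad and angle between the x axis of spacer3 and the x axis of fixture, either way round below 0.15 rad and linear speed of spacer3 below 0.02 m/s) or ((x of spacer3 in the frame of bin between -0.09 and 0.09 m and y of spacer3 in the frame of bin between -0.125 and 0.125 m and z of spacer3 in the frame of bin between 0 and 0.035 m) and linear speed of spacer3 below 0.02 m/s)) and (contact force between pusher and spacer0 above 3 N or contact force between pusher and spacer1 above 3 N or contact force between pusher and spacer2 above 3 N or contact force between pusher and spacer3 above 3 N) and (contact force between stop and spacer0 above 3 N or contact force between stop and spacer1 above 3 N or contact force between stop and spacer2 above 3 N or contact force between stop and spacer3 above 3 N) and contact force between any of the fingers, the arm and pusher above 3 N and linear speed of pusher below 0.01 m/s); the arm keeps its last pose, push and grip.
It fails at once if the screwdriver is moved more than 20 mm (distance of screwdriver from where it was at the start of the episode above 0.02 m).
It fails at once if the tape roll is moved more than 20 mm (distance of tape_roll from where it was at the start of the episode above 0.02 m).
It fails at once if the can is moved more than 20 mm (distance of oil_can from where it was at the start of the episode above 0.02 m).
It also fails if it takes over 72 s, if anything falls off the work surface, if the arm or the gripper's body presses on something with over 40 N, if the wrist force passes 120 N, or if a joint passes its speed limit or range.

### The arm

A 6-joint arm with a two-finger parallel gripper is mounted at the origin on the work surface. World frame = base frame: x ahead of the robot, y to its left, z up, the work surface at z = 0. Lengths are in m, angles in rad, forces in N, time in s.
With the tool pointing down it reaches from about 0.3 to 0.85 m from the base axis. Payload 5.4 kg.
Tool frame: the origin (TCP) lies midway between the tips of the shut fingers; the grasp point (between the pads) lies 19 mm behind it (grasp_offset is the distance from the TCP to the grasp point, in m); z points along the fingers, x is the direction in which the jaws open and shut, and the axes are right-handed (so a half turn about z gives the same grasp; the last joint's range is limited). The gripper opens to 85 mm and grips with 20 to 120 N. Pads are 22 mm wide; open, the fingers measure 114 mm over their backs; the gripper's body (76 mm by 85 mm) begins 54 mm behind the grasp point. The pads swing forward as they close: fully open they stand 13 mm farther back than shut.
Start: joints at [-1.43, 0.158, 1.597, -0, 1.386, -0.21], TCP at [0.198, -0.54, 0.197] pointing down, gripper open.
Joint ranges: [-2.91, 2.91], [-0.94, 2.29], [0.18, 2.7], [-1.29, 4.43], [0.17, 2.64], [-3, 3]. Speed limits (rad/s): [2.57, 2.57, 3.14, 3.14, 3.14, 3.14].

### API

Orientations are given as a unit quaternion [w, x, y, z].
In Python, from station import * gives the robot as it stands.
- The arm moves only by the tool arm_command, never from a script. Its argument "motion" is a list that holds one entry, the list of rows, each a list of 6 numbers: the shift along the tool's x, y, z in mm, then the turn, a rotation vector about the tool's x, y, z in rad. A call has 1 to 20 rows; each row shifts and turns the commanded pose from where the row before left it, along the tool's axes as they then stand; what a row does not reach is not made up. A row lasts 1/12 s, in which the tool goes at most 41.7 mm and 7.16 degrees, less where a joint would pass 70% of its speed; a pose out of reach is approached as far as the arm can. A call is refused whole if a number of a shift passes 41.7 or a number of a turn 0.125, either way. A call with a gripper value outside its range is refused whole. "gripper" is the closure, from -1 (fully open) to 1 (shut), so that 0 is half open, set as the call begins (left out, the last holds). The fingers move at their own pace and stop on an object; "squeeze" is the grip in N (left out, the last holds). Time passes only in rows, so rows that do not move let the fingers close. It gives the time, the measured TCP pose, the force and the opening at its end, in the units of the state.
- state(): the state, without advancing time (a new reading comes with each control period).
- read_camera(name): name is "side" or "top"; returns a dict with "color" (384x512x3 uint8, red, green, blue), "camera_matrix" (3x3 intrinsics, pixels), "R" (3x3) and "t" (3): a world point X has camera coordinates R X + t. Camera axes: x right, y down, z forward; pixel columns grow to the right and rows downward; lengths in m; the calibration is good to about 2 mm. A picture is of the moment at which its call begins. There is no depth.
- finish_job(): hands the job in, once; it reports no verdict.
The state is a dict: "clock": time; "joints": joint angles; "qvel": joint speeds; "joint_torque": joint torques, N m; "ee_pos": TCP position; "orientation": TCP orientation; "wrist_force": force on the tool from outside, world axes, zero at the start; "moment": the same for the moment, N m; "gripper_width": finger opening in m.
Only numpy, scipy, OpenCV 4.12 (cv2) and the standard library are available. Lean on these libraries where they do the work, as an engineer would, in place of code of your own. Each camera call takes 0.05 s, during which the arm holds its last target. There are 200 camera calls.

## Working session

There is one attempt and no reset: what is moved stays moved. The work goes in short steps, Python scripts to look and compute and a tool call to move; the robot and the scene stay as the last step left them, time stands still between calls to the robot, and variables do not carry over. Pictures are saved under pics/ and viewed, about 8 in all and at most 12, crops included, and the job is handed in when it is done.

Besides the shell and the picture viewer there is one more tool, called after "Emit:" as name([rows], argument=value, ...), one row to a line, values as JSON. arm_command: Moves the arm, as the interface text tells. Its arguments: {"type":"object","properties":{"motion":{"type":"array","items":{"type":"array","items":{"type":"array","items":{"type":"number"}}}},"gripper":{"type":"number"},"squeeze":{"type":"number"}},"required":["motion"]}

```bash
mkdir -p pics; ls
python3 - <<'E'
from station import *
import cv2,numpy as np
print(state())
for n in("top","side"):
    c=read_camera(n); cv2.imwrite(f"pics/{n}0.png",c["color"][:,:,::-1])
    print(n,c["camera_matrix"],c["R"],c["t"], -np.array(c["R"]).T@c["t"])
a=cv2.imread("pics/top0.png");b=cv2.imread("pics/side0.png")
cv2.imwrite("pics/t1.png",cv2.resize(a,(800,600)));cv2.imwrite("pics/s1.png",cv2.resize(b,(800,600)))
E
```

```text
pics
{'clock': 0.0, 'joints': array([-1.43005724e+00,  1.59044010e-01,  1.59826801e+00, -3.57004816e-05,
        1.38615645e+00, -2.10104478e-01]), 'qvel': array([ 0.00028201,  0.00064443,  0.00117978, -0.00066129,  0.00070321,
       -0.00048271]), 'joint_torque': array([ 5.30995640e-04, -3.95998049e+01, -3.31427586e+01, -1.10341521e-04,
        8.31941084e-03,  2.66049838e-06]), 'ee_pos': array([ 0.19749249, -0.53931033,  0.19620185]), 'orientation': array([-6.73833153e-04,  8.19663074e-01, -5.72845149e-01, -6.52634752e-04]), 'wrist_force': array([-0.76110262, -0.32570887, -0.18178343]), 'moment': array([0.03042262, 0.02353639, 0.03699621]), 'gripper_width': 0.08535986830798474}
top [[499.85098687   0.         253.81058578]
 [  0.         499.85098687 198.3814792 ]
 [  0.           0.           1.        ]] [[-0.00566215 -0.99998152  0.00221446]
 [-0.98332599  0.00516529 -0.18177821]
 [ 0.18176341 -0.00320679 -0.98333706]] [-0.00178723  0.5812339   1.54925606] [2.89934216e-01 1.78693397e-04 1.62910052e+00]
side [[431.18498312   0.         248.89386715]
 [  0.         431.18498312 191.82006898]
 [  0.           0.           1.        ]] [[-0.74191787 -0.67016654  0.02084901]
 [-0.35251104  0.36342453 -0.86235641]
 [ 0.57034537 -0.64714714 -0.50587226]] [0.42539661 0.25756616 1.0511413 ] [-0.19310932  0.8717238   0.74498795]
```

View pics/t1.png

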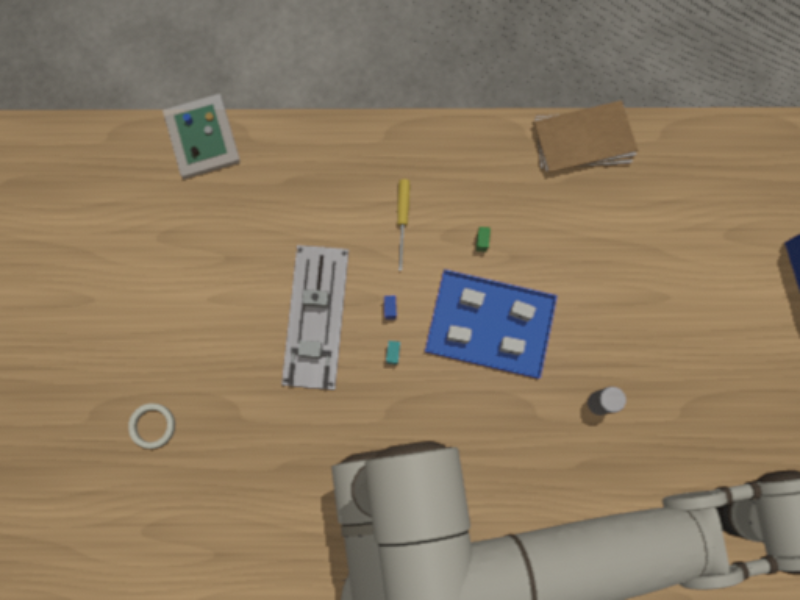

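View pics/s1.png

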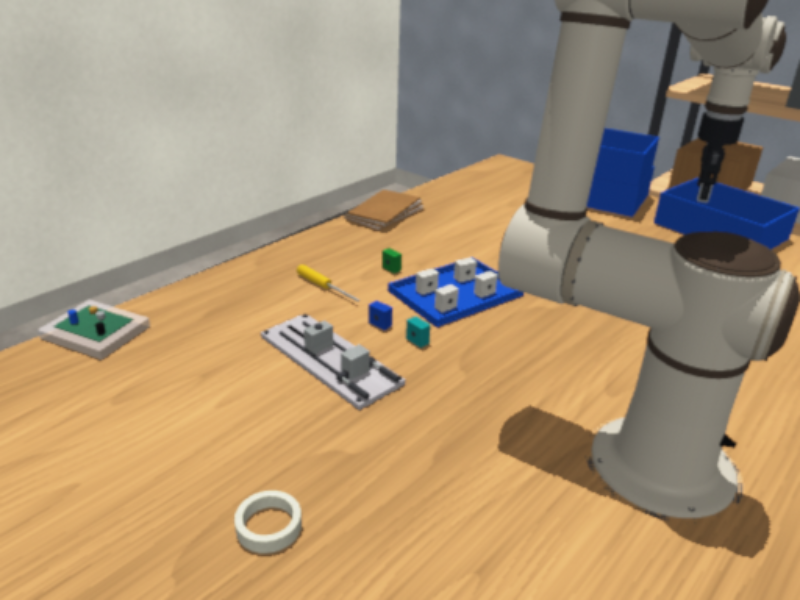

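Top view (800 px scale): the white blocks in the blue bin at (473,298), (523,310), (459,334) and (513,345) are the four spacers. The blue (390,307), turquoise (392,352) and green (483,239) blocks are look-alikes. The fixture is at (316,318). I'll enlarge both areas to confirm this and to tell the pusher from the stop.

Run:
```python
import cv2,numpy as np
a=cv2.imread("pics/top0.png");b=cv2.imread("pics/side0.png")
A=cv2.resize(a[150:255,175:365],(760,420),interpolation=cv2.INTER_CUBIC)
cv2.imwrite("pics/c1.png",A)
B=cv2.resize(b[155:265,160:345],(740,440),interpolation=cv2.INTER_CUBIC)
cv2.imwrite("pics/c2.png",B)
```

```text
(no output)
```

View pics/c1.png

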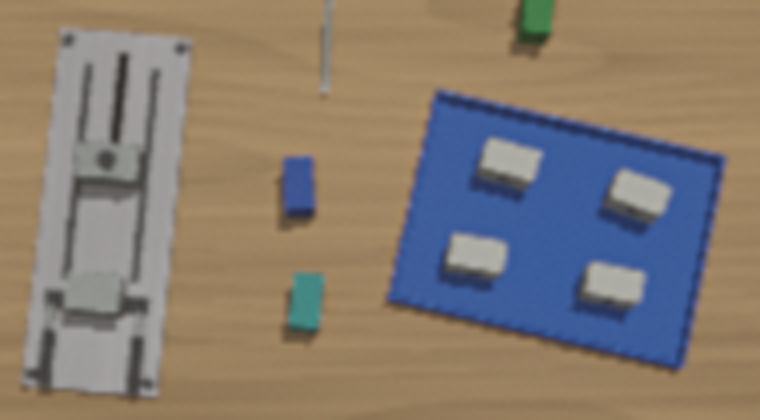

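View pics/c2.png

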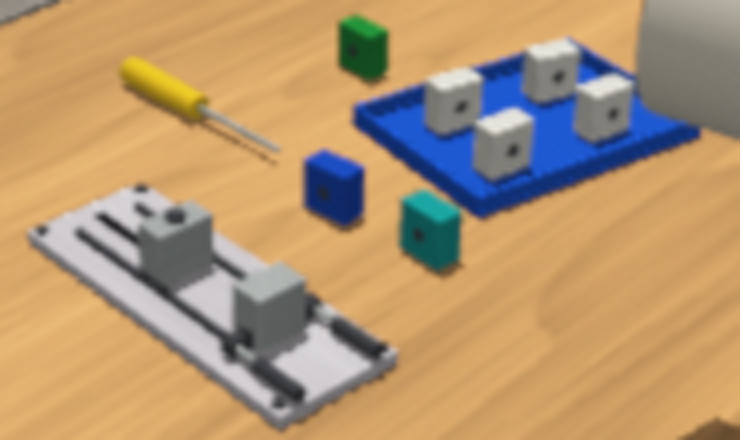

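The two crops settle it:
- **Pusher:** the block with spring rods, at (95,295) in the top crop.
- **Stop:** the block with the slot and screw, at (107,160). Fixture x therefore points away from the robot.
- **Spacers:** the four white blocks in the bin at (510,162), (638,194), (476,256) and (613,285). Blue, turquoise and green are look-alikes lying outside it.

Next I'll measure positions.

```bash
cat > h.py <<'E'
import cv2,numpy as np
from station import *
def ray(c,p,z):
    R=np.array(c["R"]);o=-R.T@c["t"];d=R.T@np.linalg.inv(c["camera_matrix"])@[p[0],p[1],1]
    return o+d*(z-o[2])/d[2]
def proj(c,X):
    p=c["camera_matrix"]@(np.array(c["R"])@X+c["t"]);return p[:2]/p[2]
def tri(cs,ps):
    A=[];b=[]
    for c,p in zip(cs,ps):
        R=np.array(c["R"]);o=-R.T@c["t"];d=R.T@np.linalg.inv(c["camera_matrix"])@[p[0],p[1],1];d/=np.linalg.norm(d)
        M=np.eye(3)-np.outer(d,d);A.append(M);b.append(M@o)
    X=np.linalg.solve(sum(A),sum(b));return X,[np.linalg.norm(M@X-v) for M,v in zip(A,b)]
def blobs(m,lo=20):
    n,l,s,ce=cv2.connectedComponentsWithStats(m.astype(np.uint8));return [(s[i,4],ce[i],l==i) for i in range(1,n) if s[i,4]>=lo]
def rect(m):
    k=cv2.findContours(m.astype(np.uint8),cv2.RETR_EXTERNAL,cv2.CHAIN_APPROX_NONE)[0]
    return cv2.minAreaRect(max(k,key=cv2.contourArea))
E
python3 - <<'E'
from h import *
T=read_camera("top");S=read_camera("side")
for n,c in(("top",T),("side",S)):
    h=cv2.cvtColor(c["color"],cv2.COLOR_RGB2HSV)
    x0,y0,x1,y1=(255,170,365,245) if n=="top" else (245,160,330,215)
    w=np.zeros(h.shape[:2],bool);w[y0:y1,x0:x1]=(h[y0:y1,x0:x1,1]<60)&(h[y0:y1,x0:x1,2]>100)
    for a,ce,m in blobs(w):
        v=h[...,2][m];t=m&(h[...,2]>(np.percentile(v,97)*.88))
        ys,xs=np.nonzero(t)
        print(n,a,ce.round(1),"V",np.percentile(v,[5,25,50,75,95]),"top",t.sum(),xs.mean().round(2),ys.mean().round(2))
        if n=="top":
            r=cv2.boxPoints(cv2.minAreaRect(np.c_[xs,ys].astype(np.float32)));P=np.array([ray(T,p,.049) for p in r])
            e=np.diff(P[:3],axis=0);print("  world",ray(T,(xs.mean(),ys.mean()),.049).round(4),"sides",np.linalg.norm(e,axis=1).round(3),"dir",np.degrees(np.arctan2(e[:,1],e[:,0])).round(1))
# fixture plate
h=cv2.cvtColor(T["color"],cv2.COLOR_RGB2HSV)
for p in [(195,160),(200,235),(210,180),(201,190),(200,224),(201,218),(230,200)]: print(p,h[p[1],p[0]])
w=np.zeros(h.shape[:2],bool);w[150:255,175:228]=h[150:255,175:228,1]<70
m=max(blobs(w),key=lambda q:q[0])[2]
m=cv2.morphologyEx(m.astype(np.uint8),cv2.MORPH_CLOSE,np.ones((7,7)))
r=rect(m);P=np.array([ray(T,p,.012) for p in cv2.boxPoints(r)]);e=np.diff(P[:3],axis=0)
print(r,P.round(4),P.mean(0).round(4),np.linalg.norm(e,axis=1),np.degrees(np.arctan2(e[:,1],e[:,0])))
E
```

```text
top 120 [302.2 189.6] V [117.  158.  171.5 173.  175. ] top 97 302.4 189.26
  world [ 0.6111 -0.1619  0.049 ] sides [0.024 0.044] dir [ -16.8 -106.7]
top 60 [351.  214.9] V [113.   116.   123.   137.   144.05] top 24 351.25 215.58
  world [ 0.5245 -0.316   0.049 ] sides [0.17  0.003] dir [ -14.3 -102.8]
top 120 [334.5 197.7] V [115.7  156.75 171.   173.   175.  ] top 96 334.92 197.41
  world [ 0.5838 -0.2659  0.049 ] sides [0.024 0.042] dir [ -21.9 -111.4]
top 125 [293.8 213.1] V [113.2 157.  172.  173.  176. ] top 97 294.06 212.73
  world [ 0.5347 -0.1334  0.049 ] sides [0.023 0.044] dir [-10.4 -99.9]
top 125 [328.1 220.4] V [112.4 158.  172.  173.  175. ] top 100 328.48 220.07
  world [ 0.5104 -0.2428  0.049 ] sides [0.023 0.044] dir [ -12.9 -101.8]
side 604 [311.9 174.3] V [110. 120. 127. 137. 226.] top 67 303.94 171.34
side 383 [279.  184.8] V [115.1 123.  128.  177.  227. ] top 82 279.84 179.83
(195, 160) [ 12   8 159]
(200, 235) [ 10   5 161]
(210, 180) [ 12   8 156]
(201, 190) [30 11 70]
(200, 224) [ 48   9 148]
(201, 218) [ 30   5 148]
(230, 200) [ 17  98 159]
((201.445556640625, 202.54457092285156), (34.62729263305664, 91.34441375732422), 5.710593223571777) [[0.4327 0.2354 0.012 ]
 [0.7361 0.2115 0.012 ]
 [0.7237 0.0963 0.012 ]
 [0.421  0.124  0.012 ]] [0.5784 0.1668 0.012 ] [0.30435788 0.1158761 ] [ -4.50469989 -96.17719849]
```

Run:
```python
from h import *
T=read_camera("top");S=read_camera("side")
ht=cv2.cvtColor(T["color"],cv2.COLOR_RGB2HSV).astype(float);hs=cv2.cvtColor(S["color"],cv2.COLOR_RGB2HSV)
# spacers: side top faces
w=np.zeros(hs.shape[:2],bool);w[155:215,245:340]=(hs[155:215,245:340,1]<60)&(hs[155:215,245:340,2]>160)
top=[(302.4,189.26),(334.92,197.41),(294.06,212.73),(328.48,220.07)]
bl=blobs(w,12);print([(a,c.round(1)) for a,c,_ in bl])
for p in top:
    best=min(((tri((T,S),(p,c)),c) for a,c,_ in bl),key=lambda q:q[0][1][0]+q[0][1][1])
    print("tri",best[0][0].round(4),np.round(best[0][1],4),best[1].round(1))
# plate edges, subpixel saturation crossing
s=ht[...,1];L=[];Rr=[]
for y in range(164,242):
    row=s[y];
    for rng,out in((range(200,178,-1),L),(range(200,226),Rr)):
        q=[x for x in rng if row[x]>55]
        # last x with low saturation next to background
        it=list(rng)
        for i in range(len(it)-1):
            a,b=row[it[i]],row[it[i+1]]
            if a<=52<b and all(row[it[j]]>52 for j in range(i+1,min(i+4,len(it)))):
                out.append((it[i]+(52-a)/(b-a)*(it[i+1]-it[i]),y));break
def fit(pts):
    P=np.array([ray(T,p,.012)[:2] for p in pts]);k=np.polyfit(P[:,0],P[:,1],1)
    r=P[:,1]-np.polyval(k,P[:,0]);g=abs(r)<.002;k=np.polyfit(P[g,0],P[g,1],1);return k,g.sum(),(P[g,1]-np.polyval(k,P[g,0])).std()
for o in(L,Rr):
    k,n,sd=fit(o);print("edge deg",np.degrees(np.arctan(k[0])),"y at .58",np.polyval(k,.58),n,sd)
E1=[];E2=[]
for x in range(186,216):
    for rng,out in((range(190,145,-1),E1),(range(215,256),E2)):
        it=list(rng);col=s[:,x]
        for i in range(len(it)-1):
            a,b=col[it[i]],col[it[i+1]]
            if a<=52<b and all(col[it[j]]>52 for j in range(i+1,min(i+4,len(it)))):
                out.append((x,it[i]+(52-a)/(b-a)*(it[i+1]-it[i])));break
for o in(E1,E2):
    P=np.array([ray(T,p,.012)[:2] for p in o]);k=np.polyfit(P[:,1],P[:,0],1);g=abs(P[:,0]-np.polyval(k,P[:,1]))<.003;k=np.polyfit(P[g,1],P[g,0],1);print("end deg",np.degrees(np.arctan(-k[0])),"x at y=.166",np.polyval(k,.166),g.sum())
# block tops in top view: greenish tint g-r
c=cv2.cvtColor(T["color"],cv2.COLOR_RGB2BGR)
rgb=T["color"].astype(int);d=rgb[...,1]-rgb[...,0];
print(d[184:236:2,201],rgb[184:236:2,201,1])
w=np.zeros(d.shape,bool);w[160:245,184:222]=(d[160:245,184:222]>=1)&(rgb[160:245,184:222,1]>115)
print([(a,ce.round(2),rect(m)) for a,ce,m in blobs(w,15)])
```

```text
[(np.int32(49), array([333.5, 156.3])), (np.int32(50), array([298.2, 166.8])), (np.int32(55), array([273.3, 174.2])), (np.int32(53), array([310.8, 176.2])), (np.int32(56), array([285.7, 184.9]))]
tri [ 0.6099 -0.1622  0.0511] [0.001 0.001] [273.3 174.2]
tri [ 0.5818 -0.2664  0.0517] [0.0017 0.0017] [298.2 166.8]
tri [ 0.5338 -0.1337  0.0505] [0.0008 0.0008] [285.7 184.9]
tri [ 0.5097 -0.2429  0.0502] [0.0006 0.0006] [310.8 176.2]
edge deg -5.140038556519185 y at .58 0.22223007099678022 78 0.000323488404121791
edge deg -5.1148811752136485 y at .58 0.11025826985078263 78 0.00028707737724330225
end deg -6.669626932545607 x at y=.166 0.7298697279836138 4
end deg -4.7489675764740715 x at y=.166 0.4269943265675981 25
[-3  1 -2 -1  2  0 -2 -3 -3 -3 -2 -2 -3 -3 -3 -2 -2 -1  2  2  4  2  1 -3
 -2 -2] [149 141  79  70 103  96  81  98 152 155 154 155 155 155 154 156 156 147
 147 147 148 149  94  97 122 162]
[(np.int32(102), array([201.25, 189.75]), ((201.5, 190.0), (8.0, 15.0), 90.0)), (np.int32(122), array([197.75, 222.51]), ((197.86000061035156, 222.47996520996094), (14.000715255737305, 8.9095458984375), 8.130102157592773))]
```

```bash
cat >> h.py <<'E'
F0=np.array([.5784,.1663]);FA=np.radians(-5.13)
FR=np.array([[np.cos(FA),-np.sin(FA)],[np.sin(FA),np.cos(FA)]])
fix=lambda w:FR.T@(np.asarray(w)[:2]-F0)
wor=lambda f:F0+FR@np.asarray(f)
def plan(x,y,z,ang):
    "ang: world angle of tool x; prints shift in tool axes (mm) and turn about tool z"
    from scipy.spatial.transform import Rotation as Ro
    s=state();q=s["orientation"];R=Ro.from_quat([q[1],q[2],q[3],q[0]]).as_matrix()
    Rt=np.array([[np.cos(ang),np.sin(ang),0],[np.sin(ang),-np.cos(ang),0],[0,0,-1]])
    d=R.T@(np.array([x,y,z])-s["ee_pos"])*1e3; rv=Ro.from_matrix(R.T@Rt).as_rotvec()
    print("pos",s["ee_pos"].round(4),"shift",d.round(1),"then turn",rv.round(3),"clock",round(s["clock"],2),"w",round(s["gripper_width"],4),"F",s["wrist_force"].round(1))
E
python3 - <<'E'
from h import *
T=read_camera("top");S=read_camera("side")
print("pusher",fix(ray(T,(197.75,222.51),.0575))*1e3,"stop",fix(ray(T,(201.25,189.75),.0575))*1e3)
rgb=T["color"].astype(int)
# profile along fixture midlines, at top-height and deck-height
for z in(.0575,.012):
  print(z)
  for fx in range(-110,90,3):
    v=[];
    for fy in(-14,-10,10,14):
        w=wor([fx/1e3,fy/1e3]);p=proj(T,np.r_[w,z]).astype(np.float32);v.append(cv2.getRectSubPix(T["color"],(1,1),(float(p[0]),float(p[1])))[0,0,1])
    print(fx,int(np.mean(v)),end="; ")
for n,(x,y) in enumerate([(.6105,-.162),(.5828,-.266),(.534,-.1335),(.51,-.243)]):plan(x,y,.12,np.radians([-106.7,-111.4,-100,-102][n]))
E
```

```text
pusher [-75.08365123   0.09763153] stop [31.19896057 -0.06212606]
0.0575
-110 159; -107 152; -104 124; -101 104; -98 97; -95 85; -92 90; -89 124; -86 145; -83 148; -80 147; -77 147; -74 147; -71 147; -68 146; -65 147; -62 149; -59 150; -56 155; -53 156; -50 155; -47 155; -44 155; -41 155; -38 154; -35 154; -32 154; -29 154; -26 154; -23 154; -20 154; -17 154; -14 154; -11 154; -8 155; -5 151; -2 135; 1 112; 4 98; 7 94; 10 85; 13 75; 16 92; 19 128; 22 143; 25 143; 28 140; 31 137; 34 137; 37 141; 40 142; 43 142; 46 142; 49 146; 52 148; 55 146; 58 144; 61 145; 64 144; 67 143; 70 144; 73 146; 76 147; 79 148; 82 147; 85 145; 88 145; 0.012
-110 158; -107 159; -104 158; -101 148; -98 121; -95 104; -92 97; -89 84; -86 93; -83 127; -80 142; -77 144; -74 143; -71 144; -68 145; -65 147; -62 147; -59 146; -56 147; -53 149; -50 153; -47 155; -44 155; -41 155; -38 154; -35 154; -32 154; -29 154; -26 154; -23 154; -20 154; -17 154; -14 154; -11 154; -8 154; -5 153; -2 154; 1 154; 4 152; 7 136; 10 112; 13 98; 16 92; 19 81; 22 76; 25 99; 28 135; 31 142; 34 133; 37 124; 40 120; 43 121; 46 127; 49 138; 52 143; 55 145; 58 151; 61 154; 64 155; 67 154; 70 154; 73 154; 76 155; 79 154; 82 154; 85 154; 88 155; pos [ 0.1975 -0.5399  0.1971] shift [-212.9 -517.7   77.1] then turn [0.    0.    0.642] clock 0.4 w 0.0853 F [ 0.1 -0.6  0.5]
pos [ 0.1975 -0.5399  0.1971] shift [-124.8 -455.9   77.1] then turn [0.    0.    0.724] clock 0.4 w 0.0853 F [ 0.1 -0.6  0.5]
pos [ 0.1975 -0.5399  0.1971] shift [-266.  -455.6   77.1] then turn [0.    0.    0.525] clock 0.4 w 0.0853 F [ 0.1 -0.6  0.5]
pos [ 0.1975 -0.5399  0.1971] shift [-171.4 -395.5   77.1] then turn [0.   0.   0.56] clock 0.4 w 0.0853 F [ 0.1 -0.6  0.5]
```

Checks against the given sizes:
- **Pusher:** centre measured at fixture x = -75.1 mm (expected -75).
- **Stop:** face at about x = 17.3 mm, so the gap is about 77 mm. That takes two spacers, leaving 27 mm of slack against 48 mm of travel.
- **Spacers:** tops triangulate to 50–51 mm (expected 49).

I'll fetch spacer A at (0.534, -0.1335).

Emit:
arm_command([
  [[-19, -32.5, 0, 0, 0, 0], [-19, -32.5, 0, 0, 0, 0], [-19, -32.5, 0, 0, 0, 0], [-19, -32.5, 0, 0, 0, 0], [-19, -32.5, 0, 0, 0, 0], [-19, -32.5, 0, 0, 0, 0], [-19, -32.5, 0, 0, 0, 0], [-19, -32.5, 0, 0, 0, 0], [-19, -32.5, 0, 0, 0, 0], [-19, -32.5, 0, 0, 0, 0], [-19, -32.5, 0, 0, 0, 0], [-19, -32.5, 0, 0, 0, 0], [-19, -32.5, 0, 0, 0, 0], [-19, -32.5, 0, 0, 0, 0], [0, 0, 0, 0, 0, 0.105], [0, 0, 0, 0, 0, 0.105], [0, 0, 20, 0, 0, 0.105], [0, 0, 20, 0, 0, 0.105], [0, 0, 20, 0, 0, 0.105], [0, 0, 0, 0, 0, 0]],
], gripper=-0.45, squeeze=40)

```text
clock: 2.07
ee_pos: [0.5306, -0.1324, 0.1328]
orientation: [-0.002, -0.642, 0.767, 0.004]
wrist_force: [-0.2, 0.0, -0.2]
gripper_width: 0.0617
```

```bash
python3 -c "
from h import *
plan(.534,-.1335,.015,np.radians(-100))"
```

```text
pos [ 0.5306 -0.1324  0.1328] shift [  0.8  -4.5 117.7] then turn [ 0.008  0.002 -0.002] clock 2.07 w 0.0617 F [-0.2  0.  -0.2]
```

Emit:
arm_command([
  [[0, -1, 20, 0, 0, 0], [0, -1, 20, 0, 0, 0], [0, -1, 20, 0, 0, 0], [0, -1, 10, 0, 0, 0], [0, 0, 0, 0, 0, 0], [0, 0, 0, 0, 0, 0]],
])

```text
clock: 2.57
ee_pos: [0.5377, -0.1347, 0.0679]
orientation: [0.0, -0.643, 0.766, -0.0]
wrist_force: [0.9, -0.6, -0.7]
gripper_width: 0.0619
```

```bash
python3 -c "
from h import *
plan(.534,-.1335,.015,np.radians(-100))
for n in ('top','side'):
    c=read_camera(n);print(n,proj(c,[.534,-.1335,.049]));cv2.imwrite('pics/'+n+'1.png',c['color'][:,:,::-1])
a=cv2.imread('pics/top1.png')[170:260,240:360];b=cv2.imread('pics/side1.png')[130:230,230:350]
cv2.imwrite('pics/v5.png',np.hstack([cv2.resize(a,(400,300)),cv2.resize(b,(400,300))]))
"
```

```text
pos [ 0.5377 -0.1347  0.0679] shift [-0.5  3.8 52.9] then turn [-0.    -0.     0.002] clock 2.57 w 0.0619 F [ 0.9 -0.6 -0.7]
top [294.08328472 212.93432244]
side [285.31026447 185.2951926 ]
```

View pics/v5.png

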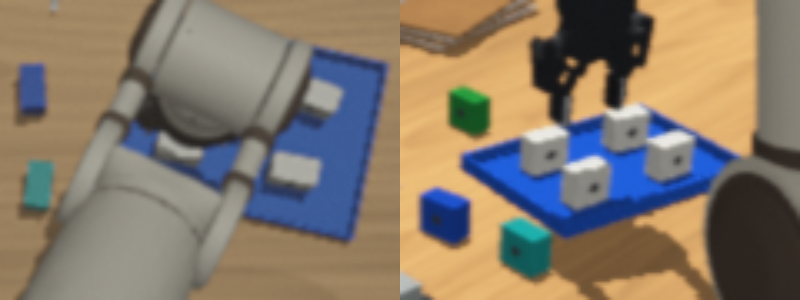

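```bash
python3 -c "
from h import *
c=read_camera('side')
for w in(-.031,.031):
  for z in(.068,.078,.088):
    p=proj(c,np.array([.5377+w*np.cos(-1.745),-.1347+w*np.sin(-1.745),z]));print(w,z,p.round(1),'crop',(400+(p[0]-230)*3.33).round(),((p[1]-130)*3).round())
b=c['color'][125:215,250:330,::-1];cv2.imwrite('pics/v6.png',cv2.resize(b,(640,600),interpolation=cv2.INTER_CUBIC))
"
```

```text
-0.031 0.068 [277.9 182.4] crop 559.0 157.0
-0.031 0.078 [278.1 179.7] crop 560.0 149.0
-0.031 0.088 [278.2 177. ] crop 561.0 141.0
0.031 0.068 [292.  177.1] crop 606.0 141.0
0.031 0.078 [292.2 174.4] crop 607.0 133.0
0.031 0.088 [292.4 171.7] crop 608.0 125.0
```

View pics/v6.png

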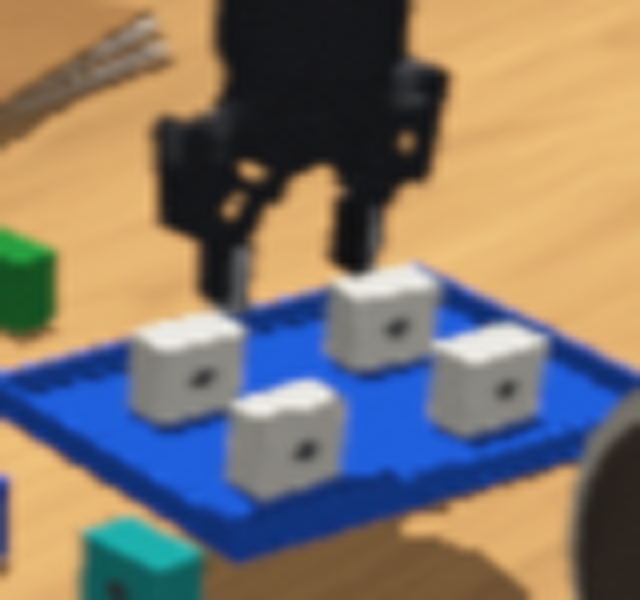

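The tips appear about 9 px (about 30 mm) higher in the side view than the reported TCP projects, even allowing for the swing-back. I'll shut the fingers here, where the tips should be exactly at the TCP, to compare.

Emit:
arm_command([
  [[0, 0, 0, 0, 0, 0], [0, 0, 0, 0, 0, 0], [0, 0, 0, 0, 0, 0], [0, 0, 0, 0, 0, 0], [0, 0, 0, 0, 0, 0], [0, 0, 0, 0, 0, 0], [0, 0, 0, 0, 0, 0], [0, 0, 0, 0, 0, 0], [0, 0, 0, 0, 0, 0], [0, 0, 0, 0, 0, 0]],
], gripper=1)

```text
clock: 3.55
ee_pos: [0.5374, -0.1345, 0.0672]
orientation: [0.0, -0.643, 0.766, 0.0]
wrist_force: [-0.1, -0.1, 0.1]
gripper_width: 0.0
```

```bash
python3 -c "
from h import *
c=read_camera('side');s=state();print(s['ee_pos'],s['gripper_width'],s['joints'])
p=proj(c,s['ee_pos']);print(p,'crop',(p-[250,125])*[8,6.667])
cv2.imwrite('pics/v7.png',cv2.resize(c['color'][125:215,250:330,::-1],(640,600),interpolation=cv2.INTER_CUBIC))
"
```

```text
[ 0.53737701 -0.13448988  0.06715728] 3.809607563270807e-05 [-4.63411445e-01  2.42092224e-01  1.77214146e+00  1.03774644e-05
  1.12745399e+00  1.28159025e+00]
[285.03378975 180.00480564] crop [280.27031801 366.71703923]
```

View pics/v7.png

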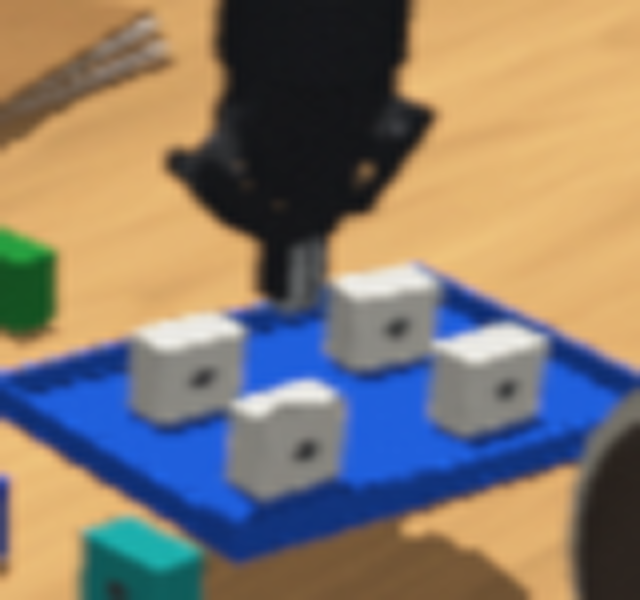

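Closed tip seen at (292,308) in the crop but predicted at (280,367), so the offset is real. The top camera can't see the tip beneath the wrist. I'll raise the arm and tilt the tool outward so both cameras see the tip, then triangulate it.

Emit:
arm_command([
  [[0, 0, -25, 0, 0, 0], [0, 0, -25, 0, 0, 0], [0, 0, -25, 0, 0, 0], [0, 0, -25, 0, 0, 0], [0, 0, 0, 0.12, 0, 0], [0, 0, 0, 0.12, 0, 0], [0, 0, 0, 0.12, 0, 0], [0, 0, 0, 0.12, 0, 0], [0, 0, 0, 0.12, 0, 0], [0, 0, 0, 0.12, 0, 0], [0, 0, 0, 0, 0, 0], [0, 0, 0, 0, 0, 0], [0, 0, 0, 0, 0, 0], [0, 0, 0, 0, 0, 0]],
])

```text
clock: 4.77
ee_pos: [0.54, -0.1363, 0.1713]
orientation: [0.227, -0.602, 0.716, -0.272]
wrist_force: [0.2, 0.4, -0.2]
gripper_width: -0.0001
```

```bash
python3 -c "
from h import *
s=state();print(s['ee_pos'],s['orientation'])
o=[]
for n in('top','side'):
    c=read_camera(n);p=proj(c,s['ee_pos']);q=np.round(p).astype(int)-[30,30];print(n,p,'crop',(p-q)*[6.667,6.667],q)
    o.append(cv2.resize(c['color'][q[1]:q[1]+60,q[0]:q[0]+60,::-1],(400,400),interpolation=cv2.INTER_CUBIC))
cv2.imwrite('pics/v8.png',np.hstack(o))
"
```

```text
[ 0.54002072 -0.13633474  0.17126196] [ 0.22651177 -0.60180559  0.71600243 -0.27177743]
top [298.36364932 204.59197242] crop [202.43445001 197.28968011] [268 175]
side [286.81876183 150.61545056] crop [198.80168513 197.44620891] [257 121]
```

View pics/v8.png

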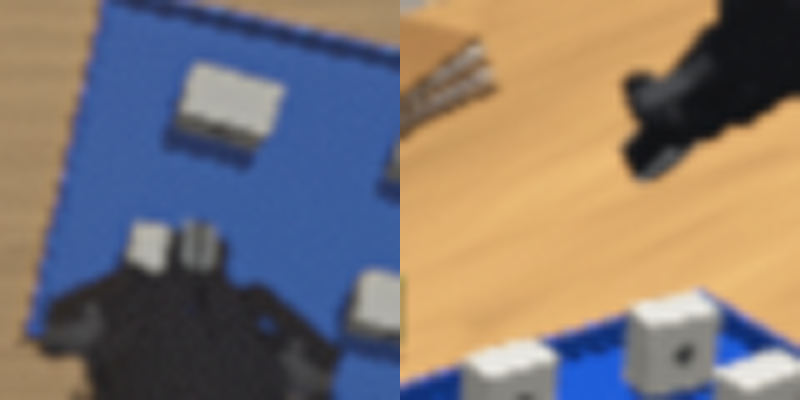

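```bash
python3 -c "
from h import *
from scipy.spatial.transform import Rotation as Ro
T=read_camera('top');S=read_camera('side');s=state();q=s['orientation'];R=Ro.from_quat([q[1],q[2],q[3],q[0]]).as_matrix()
X,e=tri((T,S),((298.3,208.3),(293,146.5)));print(X,e,'tool-frame offset mm',R.T@(X-s['ee_pos'])*1e3)
"
```

```text
[ 0.52217671 -0.13606932  0.19193709] [np.float64(0.00392543944798394), np.float64(0.003925439447984002)] tool-frame offset mm [  3.78422777  -3.03896164 -27.96175082]
```

Triangulation puts the real tip about 28 mm behind the reported TCP along the tool axis. I'll check that by touching spacer A's top gently with the closed fingers, expecting contact at a reading of about 0.02.

Emit:
arm_command([
  [[0, 0, 0, -0.12, 0, 0], [0, 0, 0, -0.12, 0, 0], [0, 0, 0, -0.12, 0, 0], [0, 0, 0, -0.12, 0, 0], [0, 0, 0, -0.12, 0, 0], [0, 0, 0, -0.12, 0, 0], [0, 1, 30, 0, 0, 0], [0, 1, 30, 0, 0, 0], [0, 1, 30, 0, 0, 0], [0, 0, 18, 0, 0, 0], [0, 0, 10, 0, 0, 0], [0, 0, 10, 0, 0, 0], [0, 0, 0, 0, 0, 0], [0, 0, 0, 0, 0, 0], [0, 0, 0, 0, 0, 0]],
])

```text
clock: 6.22
ee_pos: [0.5358, -0.1347, 0.0408]
orientation: [0.001, -0.643, 0.766, -0.001]
wrist_force: [0.3, 0.3, 0.2]
gripper_width: 0.0002
```

Emit:
arm_command([
  [[0, 0, 3, 0, 0, 0], [0, 0, 3, 0, 0, 0], [0, 0, 3, 0, 0, 0], [0, 0, 0, 0, 0, 0], [0, 0, 0, 0, 0, 0]],
])

```text
clock: 6.63
ee_pos: [0.5342, -0.1339, 0.03]
orientation: [-0.0, -0.643, 0.766, 0.0]
wrist_force: [0.5, 0.1, 0.2]
gripper_width: 0.0002
```

No contact at 0.030, well below the 49 mm top, so the offset is confirmed. I'll continue slowly.

Emit:
arm_command([
  [[0, 0, 2, 0, 0, 0], [0, 0, 2, 0, 0, 0], [0, 0, 2, 0, 0, 0], [0, 0, 0, 0, 0, 0], [0, 0, 0, 0, 0, 0]],
])

```text
clock: 7.05
ee_pos: [0.5343, -0.1339, 0.024]
orientation: [-0.0, -0.643, 0.766, 0.0]
wrist_force: [-1.4, 0.1, 0.5]
gripper_width: -0.0
```

Emit:
arm_command([
  [[0, 0, 1, 0, 0, 0], [0, 0, 1, 0, 0, 0], [0, 0, 1, 0, 0, 0], [0, 0, 0, 0, 0, 0], [0, 0, 0, 0, 0, 0]],
])

```text
clock: 7.47
ee_pos: [0.5344, -0.1339, 0.0211]
orientation: [-0.0, -0.643, 0.766, 0.0]
wrist_force: [0.0, -0.5, 0.4]
gripper_width: -0.0002
```

Emit:
arm_command([
  [[0, 0, 1, 0, 0, 0], [0, 0, 1, 0, 0, 0], [0, 0, 1, 0, 0, 0], [0, 0, 0, 0, 0, 0], [0, 0, 0, 0, 0, 0]],
])

```text
clock: 7.88
ee_pos: [0.5343, -0.1339, 0.0181]
orientation: [-0.0, -0.643, 0.766, 0.0]
wrist_force: [-0.2, 1.1, 0.9]
gripper_width: 0.0001
```

```bash
python3 -c "
from h import *
c=read_camera('side');s=state();p=proj(c,s['ee_pos']);print(s['ee_pos'],s['wrist_force'],p,'crop',(p-[250,125])*[8,6.667])
for z in(.049,.055,.06):print(z,(proj(c,[.5344,-.1339,z])-[250,125])*[8,6.667])
cv2.imwrite('pics/v9.png',cv2.resize(c['color'][125:215,250:330,::-1],(640,600),interpolation=cv2.INTER_CUBIC))
"
```

```text
[ 0.53441393 -0.13397563  0.01816161] [ 0.70397779 -0.02565036  0.06362826] [284.71023161 193.27219629] crop [277.68185284 455.1707327 ]
0.049 [282.31221909 401.42234278]
0.055 [283.24188088 390.81428097]
0.06 [284.01965164 381.93939721]
```

View pics/v9.png

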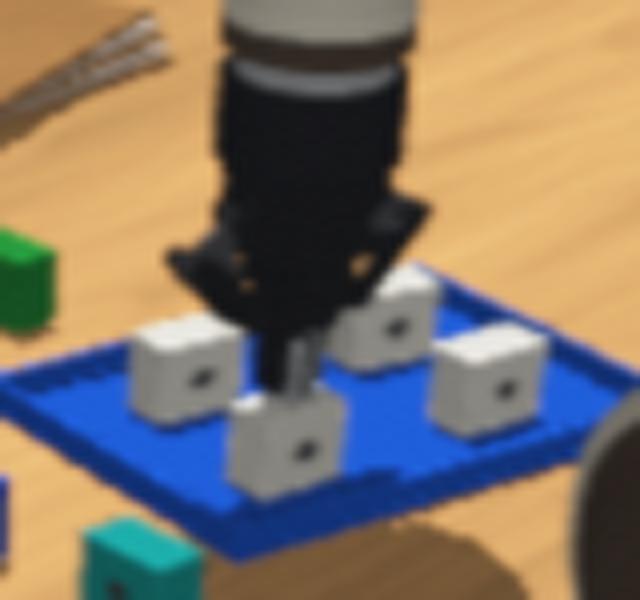

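The tip sits just above the top of spacer A, at about (288,392) in the crop. I'll touch it.

Emit:
arm_command([
  [[0, 0, 1, 0, 0, 0], [0, 0, 1, 0, 0, 0], [0, 0, 0, 0, 0, 0], [0, 0, 0, 0, 0, 0]],
])

```text
clock: 8.27
ee_pos: [0.5343, -0.1339, 0.0161]
orientation: [-0.0, -0.643, 0.766, 0.0]
wrist_force: [-0.1, -0.1, 0.2]
gripper_width: -0.0
```

Emit:
arm_command([
  [[0, 0, 1, 0, 0, 0], [0, 0, 1, 0, 0, 0], [0, 0, 0, 0, 0, 0], [0, 0, 0, 0, 0, 0]],
])

```text
clock: 8.6
ee_pos: [0.5348, -0.1341, 0.015]
orientation: [0.0, -0.643, 0.766, -0.0]
wrist_force: [-1.6, 1.4, 5.7]
gripper_width: 0.0001
```

Contact at a reading of 0.0155 against the true 0.049, so true tip z = reported z + 33.5 mm, which agrees with the pictures. I'll lift, open, descend and grasp with this correction.

Emit:
arm_command([
  [[0, 0, -10, 0, 0, 0], [0, 0, 0, 0, 0, 0], [0, 0, 0, 0, 0, 0], [0, 0, 0, 0, 0, 0], [0, 0, 0, 0, 0, 0], [0, 0, 0, 0, 0, 0], [0, 0, 0, 0, 0, 0], [0, 0, 0, 0, 0, 0], [0, 0, 8, 0, 0, 0], [0, 0, 8, 0, 0, 0], [0, 0, 8, 0, 0, 0], [0, 0, 8, 0, 0, 0], [0, 0, 8, 0, 0, 0], [0, 0, 0, 0, 0, 0], [0, 0, 0, 0, 0, 0]],
], gripper=-0.45)

```text
clock: 9.85
ee_pos: [0.5338, -0.1337, -0.0167]
orientation: [-0.0, -0.643, 0.766, 0.001]
wrist_force: [0.5, -0.4, -0.6]
gripper_width: 0.0621
```

Emit:
arm_command([
  [[0, 0, 2, 0, 0, 0], [0, 0, 0, 0, 0, 0], [0, 0, 0, 0, 0, 0]],
])

```text
clock: 10.1
ee_pos: [0.5348, -0.1341, -0.0174]
orientation: [0.0, -0.643, 0.766, -0.0]
wrist_force: [0.5, 0.7, -0.8]
gripper_width: 0.0618
```

Emit:
arm_command([
  [[0, 0, 0, 0, 0, 0], [0, 0, 0, 0, 0, 0], [0, 0, 0, 0, 0, 0], [0, 0, 0, 0, 0, 0], [0, 0, 0, 0, 0, 0], [0, 0, 0, 0, 0, 0]],
], gripper=1)

```text
clock: 10.6
ee_pos: [0.535, -0.1343, -0.0173]
orientation: [0.0, -0.643, 0.766, -0.001]
wrist_force: [-0.0, -0.7, 5.2]
gripper_width: 0.0433
```

Gripped (43.3 mm, against 44). I'll lift and plan the carry to the fixture.

Emit:
arm_command([
  [[0, 0, -10, 0, 0, 0], [0, 0, -20, 0, 0, 0], [0, 0, -30, 0, 0, 0], [0, 0, -30, 0, 0, 0], [0, 0, -20, 0, 0, 0], [0, 0, -10, 0, 0, 0], [0, 0, 0, 0, 0, 0], [0, 0, 0, 0, 0, 0]],
])

```text
clock: 11.27
ee_pos: [0.534, -0.1337, 0.1016]
orientation: [-0.0, -0.643, 0.766, 0.0]
wrist_force: [-0.5, 1.3, -0.3]
gripper_width: 0.0436
```

```bash
python3 -c "
from h import *
w=wor([.001,0]);print(w);plan(w[0],w[1],.10,np.radians(-95.13))"
```

```text
[0.57939599 0.16621058]
pos [ 0.534  -0.1337  0.1016] shift [-303.3    7.2    1.7] then turn [ 0.001  0.    -0.085] clock 11.27 w 0.0436 F [-0.5  1.3 -0.3]
```

Emit:
arm_command([
  [[-15, 0.6, 0, 0, 0, 0], [-24, 0.6, 0, 0, 0, 0], [-27, 0.6, 0, 0, 0, 0], [-27, 0.6, 0, 0, 0, 0], [-27, 0.6, 0, 0, 0, 0], [-27, 0.6, 0, 0, 0, 0], [-27, 0.6, 0, 0, 0, 0], [-27, 0.6, 0, 0, 0, 0], [-27, 0.6, 0, 0, 0, 0], [-27, 0.6, 0, 0, 0, 0], [-24, 0.6, 0, 0, 0, 0], [-24, 0.6, 0, 0, 0, -0.04], [0, 0, 0, 0, 0, -0.045], [0, 0, 0, 0, 0, 0], [0, 0, 0, 0, 0, 0], [0, 0, 0, 0, 0, 0]],
])

```text
clock: 12.6
ee_pos: [0.5789, 0.165, 0.1007]
orientation: [-0.001, -0.674, 0.739, 0.001]
wrist_force: [0.6, 0.3, -0.0]
gripper_width: 0.0435
```

```bash
python3 -c "
from h import *
w=wor([.001,0]);plan(w[0],w[1],.045,np.radians(-95.13))"
```

```text
pos [0.5789 0.165  0.1007] shift [-1.3 -0.6 55.7] then turn [ 0.003 -0.001 -0.001] clock 12.6 w 0.0435 F [ 0.6  0.3 -0. ]
```

Emit:
arm_command([
  [[-1.3, -0.6, 15, 0, 0, 0], [0, 0, 15, 0, 0, 0], [0, 0, 15, 0, 0, 0], [0, 0, 8, 0, 0, 0], [0, 0, 0, 0, 0, 0], [0, 0, 0, 0, 0, 0], [0, 0, 0, 0, 0, 0]],
])

```text
clock: 13.18
ee_pos: [0.5814, 0.1667, 0.0502]
orientation: [0.001, -0.675, 0.738, -0.0]
wrist_force: [1.2, 0.4, 0.1]
gripper_width: 0.0435
```

```bash
cat >> h.py <<'E'
def box(img,c,fx,fy,z0,z1,col,q,k,hx=.0125,hy=.022):
    P=np.array([proj(c,np.r_[wor([fx+sx*hx,fy+sy*hy]),z]) for z in(z0,z1) for sx,sy in((-1,-1),(1,-1),(1,1),(-1,1))])
    P=((P-q+.5)*k).astype(int)
    for a,b in((0,1),(1,2),(2,3),(3,0),(4,5),(5,6),(6,7),(7,4),(0,4),(1,5),(2,6),(3,7)):cv2.line(img,tuple(map(int,P[a])),tuple(map(int,P[b])),col,1)
E
python3 -c "
from h import *
w=wor([.001,0]);plan(w[0],w[1],-.0105,np.radians(-95.13))
c=read_camera('side');s=state();f=fix(s['ee_pos']);print(f)
q=np.array([170,150]);k=7
im=cv2.resize(c['color'][150:235,170:275,::-1],None,fx=k,fy=k,interpolation=cv2.INTER_CUBIC).copy()
zb=s['ee_pos'][2]+.0335-.0122
box(im,c,f[0],f[1],zb,zb+.045,(0,0,255),q,k)
box(im,c,-.075,0,.0135,.0575,(0,255,0),q,k,.015)
box(im,c,.0173+.014,0,.012,.0575,(255,0,0),q,k,.014,.025)
cv2.imwrite('pics/v10.png',im);print(im.shape)
"
```

```text
pos [0.5814 0.1667 0.0502] shift [ 0.7  2.  60.7] then turn [-0.002  0.    -0.   ] clock 13.18 w 0.0435 F [1.2 0.4 0.1]
[0.0031252  0.00077112]
(595, 735, 3)
```

View pics/v10.png

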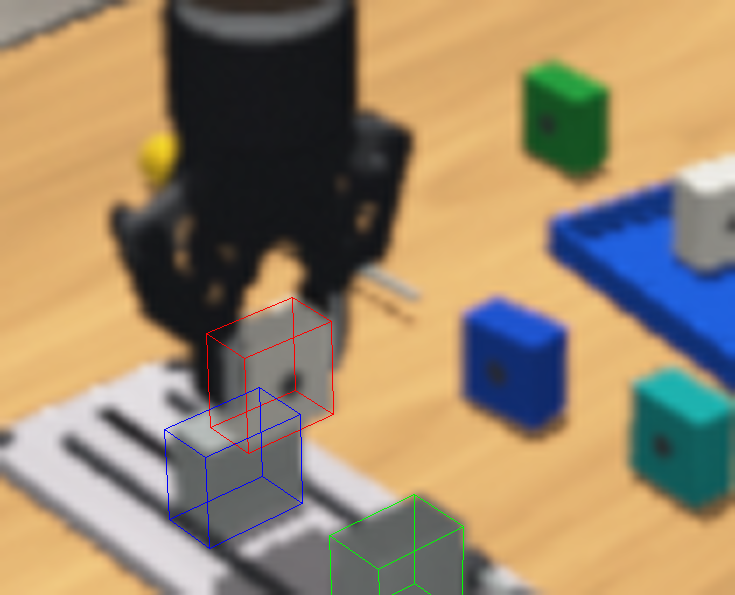

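The overlay of predicted boxes matches the pictured stop, pusher and held spacer to within about 2 mm (front right edge at (333,412), stop edge at (302,500)). So lateral bias is small. I'll lower into the channel, slightly further from the stop.

Emit:
arm_command([
  [[0.3, 2, 0, 0, 0, 0], [0.3, 2, 10, 0, 0, 0], [0, 0, 10, 0, 0, 0], [0, 0, 10, 0, 0, 0], [0, 0, 8, 0, 0, 0], [0, 0, 0, 0, 0, 0], [0, 0, 0, 0, 0, 0], [0, 0, 0, 0, 0, 0]],
])

```text
clock: 13.9
ee_pos: [0.5768, 0.1667, 0.0112]
orientation: [0.0, -0.675, 0.738, -0.0]
wrist_force: [0.5, 1.0, -0.6]
gripper_width: 0.043
```

```bash
python3 -c "
from h import *
w=wor([-.001,0]);plan(w[0],w[1],-.0095,np.radians(-95.13))"
```

```text
pos [0.5768 0.1667 0.0112] shift [ 0.3 -0.7 20.7] then turn [-0.  0.  0.] clock 13.9 w 0.043 F [ 0.5  1.  -0.6]
```

Emit:
arm_command([
  [[0.3, -0.5, 4, 0, 0, 0], [0, 0, 4, 0, 0, 0], [0, 0, 4, 0, 0, 0], [0, 0, 2, 0, 0, 0], [0, 0, 0, 0, 0, 0], [0, 0, 0, 0, 0, 0]],
])

```text
clock: 14.4
ee_pos: [0.5768, 0.1663, -0.003]
orientation: [-0.0, -0.675, 0.738, 0.0]
wrist_force: [0.3, 0.0, -0.5]
gripper_width: 0.0435
```

Emit:
arm_command([
  [[0, 0, 2, 0, 0, 0], [0, 0, 1, 0, 0, 0], [0, 0, 1, 0, 0, 0], [0, 0, 0, 0, 0, 0], [0, 0, 0, 0, 0, 0]],
])

```text
clock: 14.82
ee_pos: [0.577, 0.1663, -0.0068]
orientation: [-0.0, -0.675, 0.738, 0.0]
wrist_force: [-0.1, -0.8, -0.7]
gripper_width: 0.0434
```

Already past lip height (-0.0045) with no force, so the spacer is inside the channel. I'll lower to the deck.

Emit:
arm_command([
  [[0, 0, 1, 0, 0, 0], [0, 0, 1, 0, 0, 0], [0, 0, 0.7, 0, 0, 0], [0, 0, 0, 0, 0, 0], [0, 0, 0, 0, 0, 0]],
])

```text
clock: 15.23
ee_pos: [0.5771, 0.1663, -0.0093]
orientation: [0.0, -0.675, 0.738, -0.0]
wrist_force: [-1.5, -0.8, 2.8]
gripper_width: 0.0434
```

Emit:
arm_command([
  [[0, 0, 0.5, 0, 0, 0], [0, 0, 0, 0, 0, 0], [0, 0, 0, 0, 0, 0]],
])

```text
clock: 15.48
ee_pos: [0.5771, 0.1663, -0.0093]
orientation: [-0.0, -0.675, 0.738, -0.0]
wrist_force: [-2.6, -0.5, 5.8]
gripper_width: 0.0436
```

The deck contact matches the expected height. Release and lift.

Emit:
arm_command([
  [[0, 0, 0, 0, 0, 0], [0, 0, 0, 0, 0, 0], [0, 0, 0, 0, 0, 0], [0, 0, 0, 0, 0, 0], [0, 0, 0, 0, 0, 0], [0, 0, -8, 0, 0, 0], [0, 0, -15, 0, 0, 0], [0, 0, -30, 0, 0, 0], [0, 0, -30, 0, 0, 0], [0, 0, -25, 0, 0, 0], [0, 0, 0, 0, 0, 0], [0, 0, 0, 0, 0, 0]],
], gripper=-0.45)

```text
clock: 16.48
ee_pos: [0.5788, 0.1665, 0.1007]
orientation: [0.002, -0.675, 0.738, -0.001]
wrist_force: [-0.6, -0.8, -0.9]
gripper_width: 0.0618
```

```bash
python3 -c "
from h import *
plan(.6105,-.162,.10,np.radians(-106.7))"
```

```text
pos [0.5788 0.1665 0.1007] shift [324.4 -60.9   0.7] then turn [-0.005  0.001  0.202] clock 16.48 w 0.0618 F [-0.6 -0.8 -0.9]
```

Emit:
arm_command([
  [[20, -4, 0, 0, 0, 0], [27.6, -5.2, 0, 0, 0, 0], [27.7, -5.2, 0, 0, 0, 0], [27.7, -5.2, 0, 0, 0, 0], [27.7, -5.2, 0, 0, 0, 0], [27.7, -5.2, 0, 0, 0, 0], [27.7, -5.2, 0, 0, 0, 0], [27.7, -5.2, 0, 0, 0, 0], [27.7, -5.2, 0, 0, 0, 0], [27.7, -5.2, 0, 0, 0, 0], [27.6, -5.2, 0, 0, 0, 0], [27.6, -4.9, 0, 0, 0, 0], [0, 0, 0, 0, 0, 0.1], [0, 0, 0, 0, 0, 0.1], [0, 0, 0, 0, 0, 0], [0, 0, 0, 0, 0, 0], [0, 0, 0, 0, 0, 0]],
])

```text
clock: 17.9
ee_pos: [0.6082, -0.1616, 0.097]
orientation: [-0.0, -0.599, 0.801, 0.001]
wrist_force: [-0.4, -0.5, 0.7]
gripper_width: 0.0619
```

```bash
python3 -c "
from h import *
plan(.6105,-.162,-.0175,np.radians(-106.7))
c=read_camera('top');k=10;q=np.array([180,175])
im=cv2.resize(c['color'][175:235,180:240,::-1],None,fx=k,fy=k,interpolation=cv2.INTER_CUBIC).copy()
rgb=c['color'].astype(int);w=np.zeros(rgb.shape[:2],bool);w[180:230,185:220]=rgb[180:230,185:220].min(2)>160
for a,ce,m in blobs(w,15):print(a,ce,fix(ray(c,ce,.057))*1e3,rect(m))
cv2.imwrite('pics/v11.png',im)
"
```

```text
pos [ 0.6082 -0.1616  0.097 ] shift [ -0.2  -2.6 114.5] then turn [0.002 0.    0.005] clock 17.9 w 0.0619 F [-0.4 -0.5  0.7]
53 [199.50943396 199.67924528] [-1.38300274  2.21187589] ((199.5, 199.5), (5.0, 11.0), 90.0)
```

View pics/v11.png

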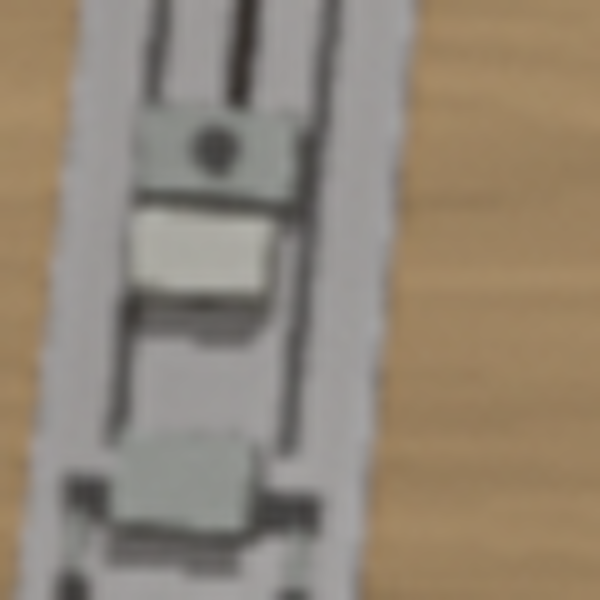

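Spacer A stands square in front of the stop at (200,250) in the crop, measured at fixture x = -1.4 mm and about 2 mm left of mid-line. That is within tolerance. Now pick spacer B.

Emit:
arm_command([
  [[0, -1, 20, 0, 0, 0], [0, -0.8, 20, 0, 0, 0], [0, 0, 12, 0, 0, 0], [0, 0, 0, 0, 0, 0], [0, 0, 0, 0, 0, 0]],
])

```text
clock: 18.37
ee_pos: [0.6098, -0.1622, 0.0453]
orientation: [-0.0, -0.598, 0.801, 0.001]
wrist_force: [-0.7, 0.4, -0.0]
gripper_width: 0.062
```

```bash
python3 -c "
from h import *
plan(.6105,-.162,-.0175,np.radians(-106.7))"
```

```text
pos [ 0.6098 -0.1622  0.0453] shift [-0.3 -0.7 62.8] then turn [0.002 0.    0.003] clock 18.37 w 0.062 F [-0.7  0.4 -0. ]
```

Emit:
arm_command([
  [[0, 0, 10, 0, 0, 0], [0, 0, 10, 0, 0, 0], [0, 0, 10, 0, 0, 0], [0, 0, 10, 0, 0, 0], [0, 0, 10, 0, 0, 0], [0, 0, 9, 0, 0, 0], [0, 0, 0, 0, 0, 0], [0, 0, 0, 0, 0, 0]],
])

```text
clock: 19.03
ee_pos: [0.6098, -0.1624, -0.014]
orientation: [-0.0, -0.598, 0.802, 0.001]
wrist_force: [-0.2, -0.1, 0.3]
gripper_width: 0.062
```

Emit:
arm_command([
  [[0, 0, 1.5, 0, 0, 0], [0, 0, 0, 0, 0, 0]],
])

```text
clock: 19.2
ee_pos: [0.611, -0.163, -0.014]
orientation: [0.0, -0.598, 0.802, -0.0]
wrist_force: [-0.5, -0.6, 0.3]
gripper_width: 0.0617
```

Emit:
arm_command([
  [[0, 0, 0, 0, 0, 0], [0, 0, 0, 0, 0, 0], [0, 0, 0, 0, 0, 0], [0, 0, 0, 0, 0, 0], [0, 0, 0, 0, 0, 0], [0, 0, 0, 0, 0, 0]],
], gripper=1)

```text
clock: 19.7
ee_pos: [0.6111, -0.163, -0.0137]
orientation: [0.0, -0.598, 0.802, -0.001]
wrist_force: [-0.0, -0.7, 4.8]
gripper_width: 0.0437
```

Emit:
arm_command([
  [[0, 0, -10, 0, 0, 0], [0, 0, -20, 0, 0, 0], [0, 0, -30, 0, 0, 0], [0, 0, -30, 0, 0, 0], [0, 0, -20, 0, 0, 0], [0, 0, -10, 0, 0, 0], [0, 0, 0, 0, 0, 0], [0, 0, 0, 0, 0, 0]],
])

```text
clock: 20.37
ee_pos: [0.61, -0.1625, 0.1048]
orientation: [-0.0, -0.598, 0.802, 0.0]
wrist_force: [0.2, 0.4, -0.8]
gripper_width: 0.0434
```

```bash
python3 -c "
from h import *
w=wor([-.031,-.001]);print(w);plan(w[0],w[1],.10,np.radians(-95.13))"
```

```text
[0.54743476 0.1680759 ]
pos [ 0.61   -0.1625  0.1048] shift [-299.   154.2    5. ] then turn [ 0.001  0.    -0.2  ] clock 20.37 w 0.0434 F [ 0.2  0.4 -0.8]
```

Emit:
arm_command([
  [[-15, 8, 0, 0, 0, 0], [-24, 12, 0, 0, 0, 0], [-26, 13.4, 0, 0, 0, 0], [-26, 13.4, 0, 0, 0, 0], [-26, 13.4, 0, 0, 0, 0], [-26, 13.4, 0, 0, 0, 0], [-26, 13.4, 0, 0, 0, 0], [-26, 13.4, 0, 0, 0, 0], [-26, 13.4, 0, 0, 0, 0], [-26, 13.4, 0, 0, 0, 0], [-26, 13.4, 0, 0, 0, 0], [-26, 13.6, 0, 0, 0, -0.1], [0, 0, 0, 0, 0, -0.1], [0, 0, 0, 0, 0, 0], [0, 0, 0, 0, 0, 0], [0, 0, 0, 0, 0, 0]],
])

```text
clock: 21.7
ee_pos: [0.5471, 0.1674, 0.1043]
orientation: [-0.001, -0.674, 0.739, 0.001]
wrist_force: [-0.2, -0.9, -1.3]
gripper_width: 0.0435
```

```bash
python3 -c "
from h import *
w=wor([-.031,-.001]);plan(w[0],w[1],-.0057,np.radians(-95.13))"
```

```text
pos [0.5471 0.1674 0.1043] shift [ -0.8  -0.5 110. ] then turn [ 0.002 -0.001 -0.003] clock 21.7 w 0.0435 F [-0.2 -0.9 -1.3]
```

Emit:
arm_command([
  [[-0.4, 0, 20, 0, 0, 0], [0, 0, 20, 0, 0, 0], [0, 0, 20, 0, 0, 0], [0, 0, 15, 0, 0, 0], [0, 0, 10, 0, 0, 0], [0, 0, 0, 0, 0, 0], [0, 0, 0, 0, 0, 0], [0, 0, 0, 0, 0, 0]],
])

```text
clock: 22.37
ee_pos: [0.549, 0.1681, 0.0216]
orientation: [0.001, -0.675, 0.738, -0.001]
wrist_force: [-0.3, -1.0, -0.4]
gripper_width: 0.0434
```

```bash
python3 -c "
from h import *
w=wor([-.031,-.001]);plan(w[0],w[1],-.0057,np.radians(-95.13))"
```

```text
pos [0.549  0.1681 0.0216] shift [ 0.1  1.6 27.3] then turn [-0.002  0.    -0.001] clock 22.37 w 0.0434 F [-0.3 -1.  -0.4]
```

Emit:
arm_command([
  [[0, 1.2, 6, 0, 0, 0], [0, 0, 6, 0, 0, 0], [0, 0, 6, 0, 0, 0], [0, 0, 3, 0, 0, 0], [0, 0, 0, 0, 0, 0], [0, 0, 0, 0, 0, 0]],
])

```text
clock: 22.87
ee_pos: [0.5465, 0.1684, -0.0009]
orientation: [-0.0, -0.675, 0.738, 0.0]
wrist_force: [-0.1, -0.4, -1.6]
gripper_width: 0.0437
```

Emit:
arm_command([
  [[0, 0, 1.5, 0, 0, 0], [0, 0, 1.5, 0, 0, 0], [0, 0, 1, 0, 0, 0], [0, 0, 1, 0, 0, 0], [0, 0, 0, 0, 0, 0], [0, 0, 0, 0, 0, 0]],
])

```text
clock: 23.37
ee_pos: [0.5468, 0.1683, -0.0055]
orientation: [-0.0, -0.675, 0.738, 0.0]
wrist_force: [0.4, -0.5, -1.2]
gripper_width: 0.0433
```

Emit:
arm_command([
  [[0, 0, 0.8, 0, 0, 0], [0, 0, 0.5, 0, 0, 0], [0, 0, 0, 0, 0, 0], [0, 0, 0, 0, 0, 0]],
])

```text
clock: 23.7
ee_pos: [0.547, 0.1684, -0.0057]
orientation: [-0.0, -0.675, 0.738, -0.0]
wrist_force: [-3.2, -0.8, 7.5]
gripper_width: 0.0433
```

Deck contact at exactly the predicted height. I'll release, lift, close the fingers and go behind the pusher.

Emit:
arm_command([
  [[0, 0, 0, 0, 0, 0], [0, 0, 0, 0, 0, 0], [0, 0, 0, 0, 0, 0], [0, 0, 0, 0, 0, 0], [0, 0, 0, 0, 0, 0], [0, 0, -8, 0, 0, 0], [0, 0, -15, 0, 0, 0], [0, 0, -30, 0, 0, 0], [0, 0, -25, 0, 0, 0], [0, 0, 0, 0, 0, 0], [0, 0, 0, 0, 0, 0]],
], gripper=-0.45)

```text
clock: 24.62
ee_pos: [0.5486, 0.1685, 0.0737]
orientation: [0.002, -0.675, 0.738, -0.001]
wrist_force: [-0.2, -0.3, -0.2]
gripper_width: 0.062
```

```bash
python3 -c "
from h import *
w=wor([-.13,0]);print(w);plan(w[0],w[1],-.0085,np.radians(-95.13))"
```

```text
[0.44892073 0.17792406]
pos [0.5486 0.1685 0.0737] shift [ -0.4 100.5  81.7] then turn [-0.005  0.001  0.   ] clock 24.62 w 0.062 F [-0.2 -0.3 -0.2]
```

Emit:
arm_command([
  [[0, 15, 0, 0, 0, 0], [0, 20, 0, 0, 0, 0], [0, 22, 0, 0, 0, 0], [0, 20, 0, 0, 0, 0], [0, 15, 0, 0, 0, 0], [0, 8, 0, 0, 0, 0], [0, 0, 0, 0, 0, 0], [0, 0, 10, 0, 0, 0], [0, 0, 15, 0, 0, 0], [0, 0, 15, 0, 0, 0], [0, 0, 15, 0, 0, 0], [0, 0, 0, 0, 0, 0], [0, 0, 0, 0, 0, 0]],
], gripper=1)

```text
clock: 25.7
ee_pos: [0.4469, 0.1769, 0.0151]
orientation: [-0.001, -0.675, 0.738, 0.001]
wrist_force: [-0.3, -0.0, -0.4]
gripper_width: 0.0001
```

```bash
python3 -c "
from h import *
w=wor([-.13,0.]);plan(w[0],w[1],-.0085,np.radians(-95.13))
c=read_camera('top');rgb=c['color'].astype(int);w=np.zeros(rgb.shape[:2],bool);w[180:230,185:220]=rgb[180:230,185:220].min(2)>160
for a,ce,m in blobs(w,15):print(a,ce,fix(ray(c,ce,.057))*1e3,rect(m))
cv2.imwrite('pics/t11.png',c['color'][:,:,::-1])
c=read_camera('side');cv2.imwrite('pics/s11.png',c['color'][:,:,::-1])
"
```

```text
pos [0.4469 0.1769 0.0151] shift [-1.2 -2.  23.6] then turn [ 0.002 -0.001 -0.   ] clock 25.7 w 0.0001 F [-0.3 -0.  -0.4]
68 [199.51470588 199.48529412] [-0.75471073  2.2602749 ] ((199.5, 199.0), (11.0, 6.0), 0.0)
30 [198.7        207.26666667] [-26.05317048   2.23912823] ((199.0, 207.5), (3.0, 12.0), 90.0)
```

Both spacers are seen in the channel, about 2 mm off mid-line (limit 8 mm). I'll descend and push.

Emit:
arm_command([
  [[-0.6, 0, 10, 0, 0, 0], [-0.5, 0, 10, 0, 0, 0], [0, 0, 3, 0, 0, 0], [0, 0, 0, 0, 0, 0], [0, 0, 0, 0, 0, 0], [0, -6, 0, 0, 0, 0], [0, -6, 0, 0, 0, 0], [0, -6, 0, 0, 0, 0], [0, -4, 0, 0, 0, 0], [0, -2, 0, 0, 0, 0], [0, 0, 0, 0, 0, 0], [0, 0, 0, 0, 0, 0], [0, 0, 0, 0, 0, 0]],
])

```text
clock: 26.88
ee_pos: [0.4709, 0.1762, -0.0069]
orientation: [-0.0, -0.675, 0.738, 0.0]
wrist_force: [-0.6, 0.9, -0.2]
gripper_width: 0.0002
```

Emit:
arm_command([
  [[0, -2, 0, 0, 0, 0], [0, -2, 0, 0, 0, 0], [0, -2, 0, 0, 0, 0], [0, -2, 0, 0, 0, 0], [0, -2, 0, 0, 0, 0], [0, -2, 0, 0, 0, 0], [0, 0, 0, 0, 0, 0], [0, 0, 0, 0, 0, 0]],
])

```text
clock: 27.55
ee_pos: [0.4831, 0.1751, -0.0069]
orientation: [-0.0, -0.675, 0.738, 0.0]
wrist_force: [-2.1, 0.7, 0.8]
gripper_width: 0.0001
```

Emit:
arm_command([
  [[0, -2, 0, 0, 0, 0], [0, -2, 0, 0, 0, 0], [0, -2, 0, 0, 0, 0], [0, -2, 0, 0, 0, 0], [0, -2, 0, 0, 0, 0], [0, 0, 0, 0, 0, 0], [0, 0, 0, 0, 0, 0]],
])

```text
clock: 28.13
ee_pos: [0.4932, 0.1742, -0.0069]
orientation: [-0.0, -0.675, 0.738, 0.0]
wrist_force: [-2.8, -0.7, 0.0]
gripper_width: -0.0002
```

Contact was made near x = 0.478, so closure is expected near x = 0.505. Continue.

Emit:
arm_command([
  [[0, -2, 0, 0, 0, 0], [0, -2, 0, 0, 0, 0], [0, -2, 0, 0, 0, 0], [0, -1, 0, 0, 0, 0], [0, 0, 0, 0, 0, 0], [0, 0, 0, 0, 0, 0]],
])

```text
clock: 28.63
ee_pos: [0.5002, 0.1736, -0.0069]
orientation: [0.0, -0.675, 0.738, -0.0]
wrist_force: [-3.8, 0.9, -2.0]
gripper_width: -0.0003
```

Emit:
arm_command([
  [[0, -1, 0, 0, 0, 0], [0, -1, 0, 0, 0, 0], [0, -1, 0, 0, 0, 0], [0, 0, 0, 0, 0, 0], [0, 0, 0, 0, 0, 0]],
])

```text
clock: 29.05
ee_pos: [0.503, 0.1733, -0.007]
orientation: [-0.0, -0.675, 0.738, 0.0]
wrist_force: [-3.0, 0.4, -2.7]
gripper_width: 0.0002
```

Emit:
arm_command([
  [[0, -1, 0, 0, 0, 0], [0, -1, 0, 0, 0, 0], [0, 0, 0, 0, 0, 0], [0, 0, 0, 0, 0, 0]],
])

```text
clock: 29.38
ee_pos: [0.5048, 0.1732, -0.007]
orientation: [-0.0, -0.675, 0.738, 0.0]
wrist_force: [-5.0, 0.9, -2.4]
gripper_width: -0.0001
```

Emit:
arm_command([
  [[0, -1, 0, 0, 0, 0], [0, -1, 0, 0, 0, 0], [0, 0, 0, 0, 0, 0], [0, 0, 0, 0, 0, 0]],
])

```text
clock: 29.72
ee_pos: [0.5045, 0.1732, -0.007]
orientation: [-0.002, -0.675, 0.738, 0.002]
wrist_force: [-12.1, 0.9, 6.9]
gripper_width: 0.0003
```

Emit:
arm_command([
  [[0, -1, 0, 0, 0, 0], [0, 0, 0, 0, 0, 0], [0, 0, 0, 0, 0, 0], [0, 0, 0, 0, 0, 0]],
])

```text
clock: 30.05
ee_pos: [0.5045, 0.1731, -0.007]
orientation: [-0.003, -0.675, 0.738, 0.003]
wrist_force: [-16.3, 0.6, 10.9]
gripper_width: -0.0
```

The row stopped the pusher at x = 0.5045, as predicted, about 27 of its 48 mm of travel. I'll press slightly more, hold, and check.

Emit:
arm_command([
  [[0, -1, 0, 0, 0, 0], [0, 0, 0, 0, 0, 0], [0, 0, 0, 0, 0, 0], [0, 0, 0, 0, 0, 0], [0, 0, 0, 0, 0, 0], [0, 0, 0, 0, 0, 0], [0, 0, 0, 0, 0, 0], [0, 0, 0, 0, 0, 0]],
])

```text
clock: 30.72
ee_pos: [0.5044, 0.1731, -0.007]
orientation: [-0.004, -0.675, 0.738, 0.003]
wrist_force: [-20.9, 1.0, 14.3]
gripper_width: 0.0
```

```bash
python3 -c "
from h import *
s=state();print(s['ee_pos'],s['wrist_force'],s['clock'],fix(s['ee_pos'])*1e3)
o=[]
for n,(a,b,d,e) in(('top',(170,245,165,240)),('side',(185,260,180,255))):
    c=read_camera(n);o.append(cv2.resize(c['color'][a:b,d:e,::-1],(400,400),interpolation=cv2.INTER_CUBIC))
cv2.imwrite('pics/v12.png',np.hstack(o))"
```

```text
[ 0.50438033  0.17314821 -0.00696876] [-20.88591385   1.02052683  14.31238642] 30.7167 [-74.33551036   0.20225194]
```

View pics/v12.png

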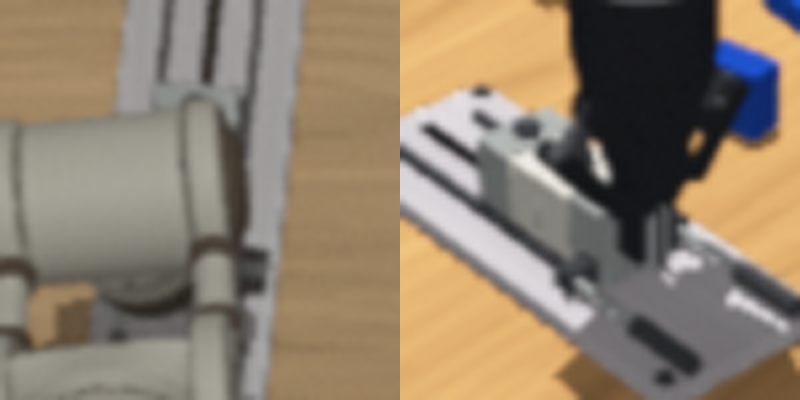

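The picture shows stop (500,140), spacers (540,195), pusher (590,230) and fingers (640,240) in contact, level and with no gaps. The push force is steady at 21 N. Handing in.

```bash
python3 -c "
from station import *
print(finish_job());print(state()['wrist_force'])"
```

```text
the job is handed in; nothing more can be done
None
the job is handed in; nothing more can be done
```

I stood two spacers in the channel and handed the job in while pressing the pusher against them with about 21 N, at 30.7 s of the 72 s. No verdict was reported.

**Last checks**
- **Clamping:** the row stopped the pusher after about 27 of its 48 mm of travel, as the measured 77 mm gap less two spacers predicts. The last picture shows stop, spacers, pusher and fingers in contact with no gap visible.
- **Spacers:** before the push, both measured about 2 mm off mid-line, against a limit of 8 mm.
- **Other objects:** the two spare spacers stayed in the bin. I did not move near the screwdriver, tape roll or can, but I took no final measurement of their positions.

**What disagreed**
- **Tool point offset:** the fingertips were really about 33 mm behind the reported TCP along the tool axis. Two camera views showed it, and touching a spacer's top confirmed it, so I corrected every height by 33.5 mm. Contact with the deck then came at the predicted height both times.
- **Upward force:** the wrist also showed about 14 N upward at the end. I took it for friction at the pusher's back face and did not look into it further.

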